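# Violin scroll held under the bench magnifier

## Task

Swing the bench magnifier round until its lens stands over the scroll of the violin neck that lies in the cradle, and let go of it there. Then lift the neck up out of the cradle, keeping it level, and finish while still holding it in the air, level and still, with the scroll centred under the lens, its middle about 8 cm below the glass. The neck must never touch the magnifier, and the gouge, the dividers and the sanding block stay where they lie.

Things in the scene. Friction and masses are not known exactly. Their poses are not given: they have to be found in the camera images.
- neck: Pale maple violin neck with carved scroll, 303 mm long, about 0.2 kg, lying on its side in the cradle. Origin: mid-length, at its underside, 45 mm above the bench as it lies; own z up, own y along it from the scroll (-y end) to the thick heel (+y end). The shaft between the saddles is 23 to 32 mm wide across own x, faces tapering about 4 degrees in all; grip it across x from above, fingers may pass beside it.
- scroll (a point): Centre of the carved scroll (about 35 mm across, 37 mm high) at the thin end of the neck; it overhangs the cradle, 64 mm above the bench.
- balance (a point): The neck's balance point, mid-thickness of the shaft, 147 mm from the scroll centre, halfway between the saddles and 65 mm above the bench as it lies. The shaft is 27 mm wide here; lifted here it hangs level.
- cradle: Wooden neck cradle, fixed to the bench: a board 64 x 240 x 12 mm with two cork-lined saddles, 20 mm thick and up to 75 mm wide, 170 mm apart. Each saddle carries the neck 46 to 51 mm above the bench between cheeks 12 mm higher, with about 6 mm of play each side. Origin: on the bench below the scroll; the board and the neck run along its -y.
- magnifier: Bench magnifier, its foot fixed: round dark foot 140 mm across and 34 mm high, thin steel column topped by a swivel 244 mm above the bench, from which a level tube arm carries the lens. Origin: under the column on the bench; z up; its -x side faces the robot.
- lens (a point): Centre of the magnifier's round glass, 210 mm above the bench and 220 mm from the column. The dark ring round it is 94 mm across and 12 mm thick.
- handle (a point): Middle of the magnifier's turned wooden handle: a level rod 16 to 18 mm thick and 56 mm long that points straight away from the column, out of the ring. This point is 85 mm beyond the lens centre, 305 mm from the column and 210 mm above the bench.
- mag_swing (a joint): Swivel of the magnifier arm about the upright column, rad. 0: the arm points along the foot's -x; growing values swing the lens to the left, seen from the robot (towards +y). Range -1.3 to 1.3. Stiff: it takes about 2 N at the handle to move and stays where it is left.
- gouge: Gouge with a dark red-brown handle, 244 mm long and 30 mm high, loose on the bench near its front edge. Origin: mid-length, underside.
- dividers: Steel dividers, 165 x 70 x 10 mm, lying loose on the bench to the left. Origin: middle, underside.
- sanding_block: Cork sanding block, 90 x 46 x 27 mm, lying loose on the bench to the left. Origin: middle, underside.

How it is judged:
By the outcome, as a careful person would: the job done as asked, in the order asked, and still so for the second after the job is handed in, while the arm keeps its last pose, push and grip.
It also fails if it takes over 56 s, if anything falls off the work surface, if the arm or the gripper's body presses on something with over 40 N, if the wrist force passes 120 N, or if a joint passes its speed limit or range.

## Robot

A 6-joint arm with a two-finger parallel gripper is mounted at the origin on a cart in front of the work surface, level with it; the furniture and walls round the work are solid. World frame = base frame: x ahead of the robot, y to its left, z up, the work surface at z = 0. Lengths are in m, angles in rad, forces in N, time in s.
With the tool pointing down it reaches from about 0.35 to 0.875 m from the base axis. Payload 4.2 kg.
Tool frame: the origin (TCP) lies between the finger pads; the fingertips stand 25 mm ahead of it and the grasp point (between the pads) lies 6 mm ahead of it (ctrl.tcp_to_tips is the distance from the TCP to the fingertips, in m); z points along the fingers, y is the line along which they close (so a half turn about z gives the same grasp; the last joint's range is limited). The gripper opens to 85 mm and grips with 20 to 120 N. Pads are 22 mm wide; open, the fingers measure 114 mm over their backs; the gripper's body (76 mm by 85 mm) begins 54 mm behind the grasp point. The pads swing forward as they close: fully open they stand 13 mm farther back than shut.
Start: joints at [1.445, 0.385, 0.008, 0, -1.194, -0.259], TCP at [0.235, 0.579, 0.256] pointing down, gripper open.
Joint ranges: [-3.14, 3.14], [-1.21, 2.06], [-1.07, 1.41], [-3.16, 2.05], [-2.99, -0.16], [-3.1, 3.1]. Speed limits (rad/s): [2.79, 2.79, 3.14, 3.14, 3.14, 3.14].

## Interface

Orientations are given as [roll, pitch, yaw] about the fixed x, y, z axes, in that order (R = Rz(yaw) Ry(pitch) Rx(roll)).
In Python, from rig import ctrl, vision, order gives the robot as it stands.
- The arm moves only by the tool play_rows, never from a script. Its arguments are lists of equal length, an entry for each row: "dr": the turn, a rotation vector about the tool's x, y, z in units of 5 degrees (1.0 is 5 degrees), a list of three; "xyz": the shift along the tool's x, y, z in units of 40 mm (1.0 is 40 mm), a list of three; "hand": the finger opening in mm, from 0 to 85.4. A call has 1 to 20 rows; each row is the pose to reach, as a shift and turn from the pose commanded when the call began, along the tool's axes at that moment; what a row does not reach only later rows make up. A row lasts 1/12 s, in which the tool goes at most 41.7 mm and 7.16 degrees, less where a joint would pass 70% of its speed; a pose out of reach is approached as far as the arm can. A call with a gripper value outside its range is refused whole. The fingers move at their own pace and stop on an object; "force" is the grip in N (left out, the last holds). Time passes only in rows, so rows that repeat a pose let the fingers close. It gives the time, the measured TCP pose, the force, the opening and the grip force at its end, in the units of the state.
- ctrl.state(): the state, without advancing time (a new reading comes with each control period).
- vision.grab_frame(name): name is "scene" or "side" or "wrist"; returns (picture, depth): 384x512x3 uint8, red, green, blue; 384x512 float32, m along the optical axis (not along the pixel's ray), 0 where there is no reading.
- vision.camera_info(name): a dict with "fx", "fy", "cx", "cy" (pixels), "D" ([k1, k2, p1, p2, k3] as OpenCV has them; the pictures are not rectified), "world_from_camera" (4x4, takes a point from camera to world coordinates); the wrist camera has in their place "mount" (4x4, takes a point from camera to tool coordinates, whose origin is the TCP and whose axes are the flange's). Camera axes: x right, y down, z forward; pixel columns grow to the right and rows downward; lengths in m; the calibration is good to about 2 mm. A picture is of the moment at which its call begins: read the wrist's pose just before it. camera_info takes no time and is no camera call.
- order.close_job(): hands the job in; it is judged then, once.
The state is a dict: "t": time; "q": joint angles; "joint_vel": joint speeds; "joint_torque": joint torques, N m; "position": TCP position; "tool_rot": TCP orientation; "force": force on the tool from outside, world axes, zero at the start; "wrist_torque": the same for the moment, N m; "finger_gap": opening from 0.0 (shut) to 1.0 (fully open); "gripper_force": force on a finger pad.
Only numpy, scipy, OpenCV 4.12 (cv2) and the standard library are available. Lean on these libraries where they do the work, as an engineer would, in place of code of your own. Each camera call takes 0.05 s, during which the arm holds its last target. There are 200 camera calls.

## Working session

There is one attempt and no reset: what is moved stays moved. The work goes in short steps, Python scripts to look and compute and a tool call to move; the robot and the scene stay as the last step left them, time stands still between calls to the robot, and variables do not carry over. Pictures are saved under pics/ and viewed, at most 10 in all, crops included, and the job is handed in when it is done.

Besides the shell and the picture viewer there is one more tool, called after ">>>" by a JSON object that holds its "op" and its "data", one argument or row to a line. play_rows: Moves the arm, as the interface text tells. Its arguments: {"type":"object","properties":{"dr":{"type":"array"},"xyz":{"type":"array"},"hand":{"type":"array"},"force":{"type":"number"}},"required":["dr","xyz","hand"]}

```bash
mkdir -p pics; cat > h.py <<'E'
import numpy as np,cv2
from rig import ctrl,vision,order
def save(n,f):
    p,d=vision.grab_frame(n); cv2.imwrite(f'pics/{f}.png',p[:,:,::-1]); np.save(f'pics/{f}_d.npy',d); return p,d
def ray(n,uv):
    c=vision.camera_info(n);K=np.array([[c['fx'],0,c['cx']],[0,c['fy'],c['cy']],[0,0,1]])
    n_=cv2.undistortPoints(np.array(uv,float).reshape(-1,1,2),K,np.array(c['D'],float)).reshape(-1,2)
    T=np.array(c['world_from_camera']); d=np.c_[n_,np.ones(len(n_))]@T[:3,:3].T
    return T[:3,3],d
def onplane(n,uv,z):
    o,d=ray(n,uv); return o+d*((z-o[2])/d[:,2])[:,None]
def cloud(n,d):
    v,u=np.nonzero(d>0); o,r=ray(n,np.c_[u,v]); return u,v,o+r*d[v,u][:,None]
E
python3 - <<'E'
from h import *
print(ctrl.state())
for n in('scene','side'):
    save(n,n+'0'); c=vision.camera_info(n); print(n,np.round(c['world_from_camera'],3).tolist(),c['fx'])
a=np.hstack([cv2.imread('pics/scene0.png'),cv2.imread('pics/side0.png')]) 
E
```

```text
{'t': 0.0, 'q': array([ 1.44461074e+00,  3.85549203e-01,  6.60065152e-03, -5.12615020e-04,
       -1.19396184e+00, -2.58594817e-01]), 'joint_vel': array([-9.88251622e-04, -5.64016566e-05, -5.32481568e-04, -7.11741329e-05,
        9.60889964e-04,  1.35989479e-03]), 'joint_torque': array([ 3.89844281e-04, -3.92288983e+01,  1.88410825e+01,  4.18640390e+00,
       -4.60375857e-03,  5.37010351e-06]), 'position': array([0.23437787, 0.57881447, 0.25521407]), 'tool_rot': array([ 3.13942705e+00, -8.02119645e-05, -3.84969452e-01]), 'force': array([ 0.17834349,  0.65205001, -0.56706531]), 'wrist_torque': array([-0.00323193, -0.0037256 , -0.04330317]), 'gripper_force': 0.0, 'finger_gap': 1.000811193258994}
scene [[0.782, -0.275, 0.56, 0.096], [-0.624, -0.355, 0.696, -0.546], [0.007, -0.893, -0.449, 0.535], [0.0, 0.0, 0.0, 1.0]] 355.5492305573927
side [[-0.985, -0.109, 0.134, 0.445], [-0.172, 0.571, -0.803, 0.71], [0.011, -0.814, -0.581, 0.641], [0.0, 0.0, 0.0, 1.0]] 362.30985323941314
```

View pics/scene0.png

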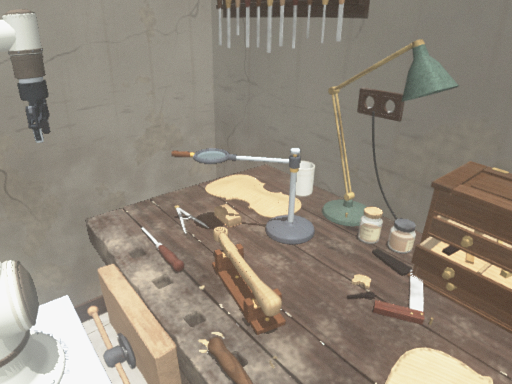

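View pics/side0.png

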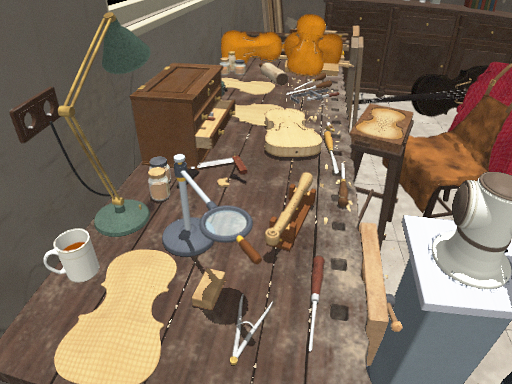

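The scene view shows the scroll near (221,234), the heel near (265,300), the lens at (212,157), the handle at (182,154) and the foot at (290,230). In the side view the scroll is near (272,237), the lens at (226,224) and the handle at (248,248).

```bash
cat > m.py <<'E'
from h import *
def meas(tag,grab=False):
    for n in('scene','side'):
        if grab: save(n,n+tag)
        d=np.load(f'pics/{n}{tag}_d.npy'); im=cv2.imread(f'pics/{n}{tag}.png')
        u,v,P=cloud(n,d); hsv=cv2.cvtColor(im,cv2.COLOR_BGR2HSV)[v,u]
        b=(P[:,0]>.3)&(P[:,0]<1.05)&(P[:,1]>-.35)&(P[:,1]<.5)
        wood=(hsv[:,0]>5)&(hsv[:,0]<30)&(hsv[:,1]>75)
        m=b&(P[:,2]>.17)&(P[:,2]<.3)
        yield n,u,v,P,hsv,b,wood
if __name__=='__main__':
    for n,u,v,P,hsv,b,wood in meas('0'):
        m=b&(P[:,2]>.18)&(P[:,2]<.28); Q=P[m]
        print(n,'high pts',len(Q),Q.min(0).round(3),Q.max(0).round(3))
        h=m&wood&(hsv[:,1]>110)&(P[:,2]<.23); Q=P[h]; print(' handle',len(Q),Q.mean(0).round(4),np.median(Q,0).round(4),Q.min(0).round(3),Q.max(0).round(3),np.median(u[h]),np.median(v[h]))
        t=b&(P[:,2]>.225)&(P[:,2]<.26); print(' arm/top',t.sum(),P[t].mean(0).round(3), P[t].min(0).round(3),P[t].max(0).round(3))
        c=b&(P[:,2]>.06)&(P[:,2]<.17)&(hsv[:,1]<60); print(' column',c.sum(),np.median(P[c],0).round(4))
        f=b&(P[:,2]>.030)&(P[:,2]<.038)&(hsv[:,1]<90)&(P[:,0]>.6); 
        if f.sum()>5: print(' foottop',f.sum(),np.median(P[f],0).round(4),cv2.minEnclosingCircle(P[f][:,:2].astype(np.float32)))
        k=b&(P[:,2]>.055)&(P[:,2]<.12)&(hsv[:,0]>12)&(hsv[:,0]<28)&(hsv[:,1]>60)&(hsv[:,2]>120)
        Q=P[k]; print(' neck',len(Q),Q.min(0).round(3),Q.max(0).round(3))
        l=cv2.fitLine(Q[:,:2].astype(np.float32),cv2.DIST_HUBER,0,.01,.01).ravel(); print('  line',l.round(4))
        s=(Q[:,:2]-l[2:])@l[:2]; print('  extent',np.percentile(s,[0,1,50,99,100]).round(3))
        for e in np.arange(s.min(),s.max(),.02):
            w=(s>=e)&(s<e+.02)
            if w.sum()>3: print('   ',round(e+.01,3),w.sum(),Q[w].mean(0).round(3),'zmax',Q[w][:,2].max().round(3))
E
python3 m.py
```

```text
scene high pts 3599 [ 0.501 -0.35   0.18 ] [1.048 0.296 0.28 ]
 handle 36 [0.5846 0.1975 0.209 ] [0.5335 0.2576 0.215 ] [0.507 0.037 0.188] [0.724 0.286 0.228] 188.5 153.0
 arm/top 1705 [ 0.87  -0.276  0.245] [ 0.71  -0.35   0.225] [1.048 0.079 0.26 ]
 column 1066 [0.8836 0.0165 0.0773]
 foottop 330 [ 0.8506 -0.1236  0.0336] ((0.743898332118988, -0.04095250368118286), 0.31451988220214844)
 neck 2156 [ 0.41  -0.35   0.055] [0.946 0.086 0.12 ]
  line [ 0.86   -0.5103  0.5332 -0.1368]
  extent [-0.149 -0.144 -0.067  0.385  0.405]
    -0.139 135 [0.49  0.06  0.071] zmax 0.082
    -0.119 260 [0.485 0.014 0.073] zmax 0.083
    -0.099 276 [ 0.464 -0.06   0.073] zmax 0.08
    -0.079 381 [ 0.443 -0.136  0.074] zmax 0.083
    -0.059 338 [ 0.437 -0.183  0.077] zmax 0.088
    -0.039 107 [ 0.447 -0.198  0.075] zmax 0.087
    0.261 183 [ 0.896 -0.037  0.084] zmax 0.12
    0.281 122 [ 0.882 -0.099  0.086] zmax 0.118
    0.301 50 [ 0.817 -0.246  0.105] zmax 0.118
    0.321 57 [ 0.814 -0.295  0.104] zmax 0.118
    0.341 69 [ 0.832 -0.306  0.088] zmax 0.113
    0.361 106 [ 0.842 -0.321  0.083] zmax 0.
[... 496 characters left out ...]

 neck 1387 [ 0.415 -0.303  0.055] [0.975 0.244 0.12 ]
  line [ 0.9921 -0.1254  0.6285 -0.0711]
  extent [-0.203 -0.188 -0.142  0.303  0.308]
    -0.193 33 [ 0.425 -0.167  0.07 ] zmax 0.083
    -0.173 246 [ 0.451 -0.112  0.077] zmax 0.088
    -0.153 398 [ 0.481 -0.008  0.076] zmax 0.085
    -0.133 157 [0.508 0.059 0.073] zmax 0.084
    0.167 66 [ 0.769 -0.294  0.1  ] zmax 0.12
    0.187 67 [ 0.788 -0.294  0.101] zmax 0.119
    0.207 25 [ 0.803 -0.287  0.099] zmax 0.119
    0.227 96 [ 0.856 -0.095  0.079] zmax 0.099
    0.247 88 [ 0.874 -0.083  0.086] zmax 0.1
    0.267 30 [ 0.885 -0.125  0.085] zmax 0.092
    0.287 109 [0.937 0.084 0.072] zmax 0.119
    0.307 67 [0.953 0.103 0.075] zmax 0.12
```

```bash
cat > m2.py <<'E'
from h import *
from m import meas
import sys
tag=sys.argv[1]
for n,u,v,P,hsv,b,wood in meas(tag,len(sys.argv)>2):
    k=(P[:,0]>.38)&(P[:,0]<.56)&(P[:,1]>-.26)&(P[:,1]<.14)&(P[:,2]>.058)&(P[:,2]<.10)&(hsv[:,0]>12)&(hsv[:,0]<28)&(hsv[:,1]>60)&(hsv[:,2]>110)
    Q=P[k]; ax=cv2.fitLine(Q[:,:2].astype(np.float32),cv2.DIST_HUBER,0,.01,.01).ravel(); d=ax[:2]*np.sign(ax[1]); c=ax[2:]
    s=(Q[:,:2]-c)@d; w=(Q[:,:2]-c)@[-d[1],d[0]]; print(n,'neck dir',d.round(4),'yaw',np.degrees(np.arctan2(d[1],d[0])).round(2),'ends',(c+s.max()*d).round(4),(c+s.min()*d).round(4),(s.max()-s.min()).round(3))
    for e in np.arange(s.min(),s.max(),.025):
        i=(s>=e)&(s<e+.025); print('  ',(e+.0125).round(3),(c+(e+.0125)*d).round(3),'w',np.percentile(w[i],[2,50,98]).round(4),'z',np.percentile(Q[i][:,2],98).round(3))
    m=(P[:,0]>.45)&(P[:,0]<.9)&(P[:,1]>-.05)&(P[:,1]<.36)&(P[:,2]>.18)&(P[:,2]<.29)
    Q=P[m]; print('  mag',len(Q),Q.min(0).round(3),Q.max(0).round(3))
    f=m&wood&(hsv[:,1]>110)&(P[:,2]<.23); print('  handle',f.sum(),np.median(P[f],0).round(4),P[f].min(0).round(3),P[f].max(0).round(3))
    r=m&(P[:,2]>.2)&(P[:,2]<.222); print('  low',r.sum(),cv2.minAreaRect(P[r][:,:2].astype(np.float32)))
    t=m&(P[:,2]>.225)&(P[:,2]<.252); Q=P[t]; print('  arm',len(Q),cv2.fitLine(Q[:,:2].astype(np.float32),cv2.DIST_HUBER,0,.01,.01).ravel().round(4))
    c=(P[:,0]>.6)&(P[:,0]<.85)&(P[:,1]>-.05)&(P[:,1]<.2)&(P[:,2]>.06)&(P[:,2]<.2)&(hsv[:,1]<70); print('  col',c.sum(),np.median(P[c],0).round(4),P[c].std(0).round(3))
    f=(P[:,0]>.6)&(P[:,0]<.85)&(P[:,1]>-.08)&(P[:,1]<.2)&(P[:,2]>.029)&(P[:,2]<.039); print('  foot',f.sum(),cv2.minEnclosingCircle(P[f][:,:2].astype(np.float32)))
E
python3 m2.py 0
```

```text
scene neck dir [0.2333 0.9724] yaw 76.51 ends [0.4983 0.0873] [ 0.4288 -0.2024] 0.298
   -0.071 [ 0.432 -0.19 ] w [-0.0222 -0.003   0.0096] z 0.087
   -0.046 [ 0.438 -0.166] w [-0.021   0.0019  0.0095] z 0.085
   -0.021 [ 0.443 -0.142] w [-0.0173 -0.0004  0.0072] z 0.081
   0.004 [ 0.449 -0.117] w [-0.0142  0.0006  0.0056] z 0.081
   0.029 [ 0.455 -0.093] w [-0.0138  0.0008  0.0058] z 0.08
   0.054 [ 0.461 -0.069] w [-0.0139  0.0007  0.0061] z 0.079
   0.079 [ 0.467 -0.044] w [-0.013   0.0009  0.0062] z 0.079
   0.104 [ 0.473 -0.02 ] w [-0.0153  0.0001  0.0055] z 0.079
   0.129 [0.478 0.004] w [-0.0203  0.0005  0.0136] z 0.077
   0.154 [0.484 0.029] w [-0.0156 -0.002   0.0051] z 0.077
   0.179 [0.49  0.053] w [-0.0262 -0.0066  0.0033] z 0.078
   0.204 [0.496 0.077] w [-0.0258 -0.0024  0.0075] z 0.082
  mag 1118 [0.501 0.033 0.18 ] [0.739 0.296 0.245]
  handle 36 [0.5335 0.2576 0.215 ] [0.507 0.037 0.188] [0.724 0.286 0.228]
  low 964 ((0.623271107673645, 0.17288506031036377), (0.0942443460226059, 0.34446394443511963), 49.85894775390625)
  arm 83 [ 0.7554 -0.6552  0.7211  0.045 ]
  co
[... 652 characters left out ...]
 0.479 -0.013] w [-0.0133  0.0001  0.0094] z 0.078
   0.023 [0.486 0.012] w [-0.025   0.0035  0.0274] z 0.078
   0.048 [0.492 0.036] w [-0.012   0.0016  0.0093] z 0.078
   0.073 [0.499 0.06 ] w [-0.0188 -0.0009  0.0081] z 0.082
   0.098 [0.505 0.084] w [-0.018  -0.0009  0.0126] z 0.081
  mag 2384 [0.501 0.038 0.181] [0.739 0.302 0.246]
  handle 322 [0.5266 0.2774 0.2162] [0.501 0.051 0.185] [0.733 0.302 0.229]
  low 2179 ((0.6083822250366211, 0.17024056613445282), (0.09494002163410187, 0.33057060837745667), 32.69423294067383)
  arm 137 [0.9353 0.354  0.722  0.0537]
  col 296 [0.721  0.056  0.1255] [0.005 0.003 0.036]
  foot 298 ((0.6842331290245056, 0.11952770501375198), 0.11477716267108917)
```

```bash
cat >> h.py <<'E'
from scipy.spatial.transform import Rotation as Ro
def plan(targets,p0=None,rot0=None):
    """targets: list of (x,y,z,psi_deg), tool straight down; returns units from start pose"""
    s=ctrl.state(); p0=s['position'] if p0 is None else np.array(p0); rot0=s['tool_rot'] if rot0 is None else rot0
    R0=Ro.from_euler('xyz',rot0)
    for x,y,z,psi in targets:
        d=R0.inv().apply(np.array([x,y,z])-p0)/.04
        r=(R0.inv()*Ro.from_euler('xyz',[np.pi,0,np.radians(psi)])).as_rotvec(degrees=True)/5
        print('xyz',d.round(2).tolist(),'dr',r.round(2).tolist())
E
python3 - <<'E'
from h import *
plan([(.235,.579,.30,-22),(.5215,.277,.30,-48.4)])
E
```

```text
xyz [0.01, -0.01, -1.12] dr [0.02, -0.0, -0.01]
xyz [9.49, 4.3, -1.11] dr [0.02, -0.01, 5.27]
```

>>> {"op": "play_rows", "data": {
  "dr": [
    [0,0,0],
    [0,0,0.4],
    [0,0,0.8],
    [0,0,1.3],
    [0,0,1.8],
    [0,0,2.3],
    [0,0,2.8],
    [0,0,3.3],
    [0,0,3.8],
    [0,0,4.3],
    [0,0,4.8],
    [0,0,5.1],
    [0,0,5.27],
    [0,0,5.27],
    [0,0,5.27],
    [0,0,5.27],
    [0,0,5.27],
    [0,0,5.27]
  ],
  "xyz": [
    [0,0,-0.6],
    [0.5,0.2,-1.1],
    [1.2,0.5,-1.1],
    [2,0.9,-1.1],
    [2.8,1.25,-1.1],
    [3.6,1.6,-1.1],
    [4.4,2,-1.1],
    [5.2,2.35,-1.1],
    [6,2.7,-1.1],
    [6.8,3.1,-1.1],
    [7.6,3.45,-1.1],
    [8.4,3.8,-1.1],
    [9,4.1,-1.1],
    [9.4,4.25,-1.1],
    [9.5,4.3,-1.1],
    [9.5,4.3,-1.1],
    [9.5,4.3,-1.1],
    [9.5,4.3,-1.1]
  ],
  "hand": [85,85,85,85,85,85,85,85,85,85,85,85,85,85,85,85,85,85]
}}

```text
t: 1.6
position: [0.5215, 0.2779, 0.3001]
tool_rot: [3.141, 0.0, -0.844]
force: [-1.0, 0.1, -0.1]
finger_gap: 0.993
gripper_force: 0.0
```

```bash
python3 - <<'E'
from h import *
s=ctrl.state(); print(s['position'].round(4),np.degrees(s['tool_rot']).round(2),s['force'])
p,d=save('wrist','w1'); c=vision.camera_info('wrist'); print(np.round(c['mount'],3).tolist(),c['fx'],c['cx'],c['cy'])
q,_=save('side','side1'); cv2.imwrite('pics/c1.png',np.hstack([cv2.resize(p[:,:,::-1],(400,300)),cv2.resize(q[:,:,::-1],(400,300))]))
E
```

```text
[0.5215 0.2779 0.3001] [ 1.7998e+02  1.0000e-02 -4.8330e+01] [-1.00049509  0.09911665 -0.14361006]
[[-0.0, -0.966, -0.259, 0.066], [1.0, -0.0, 0.0, 0.0], [-0.0, -0.259, 0.966, -0.117], [0.0, 0.0, 0.0, 1.0]] 323.7312018574429 252.40338256439372 189.8539077138309
```

View pics/c1.png

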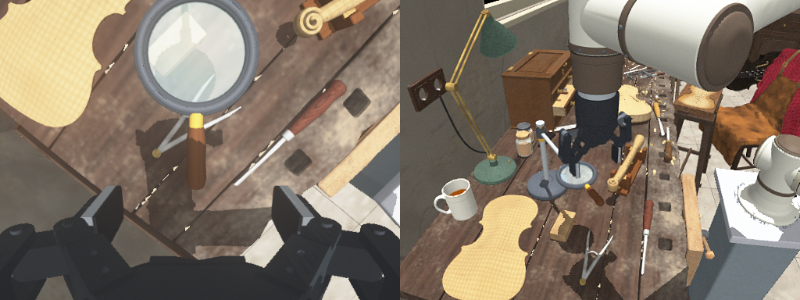

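The wrist half of the picture shows the handle at about (197,155), upright and centred between the fingers, the lens at (197,52) and the scroll at (313,20).

```bash
cat >> h.py <<'E'
def wcloud(d,pos,rot):
    c=vision.camera_info('wrist');K=np.array([[c['fx'],0,c['cx']],[0,c['fy'],c['cy']],[0,0,1]])
    v,u=np.nonzero(d>0); n=cv2.undistortPoints(np.c_[u,v].astype(float).reshape(-1,1,2),K,np.array(c['D'],float)).reshape(-1,2)
    M=np.array(c['mount']); Pt=(np.c_[n,np.ones(len(n))]*d[v,u][:,None])@M[:3,:3].T+M[:3,3]
    return u,v,Ro.from_euler('xyz',rot).apply(Pt)+pos
E
cat > m3.py <<'E'
from h import *
import sys
# wrist: handle / ring / scroll from saved frame; pose args
def look(f,pos,rot):
    im=cv2.imread(f'pics/{f}.png'); u,v,P=wcloud(np.load(f'pics/{f}_d.npy'),np.array(pos),rot); hsv=cv2.cvtColor(im,cv2.COLOR_BGR2HSV)[v,u]
    m=(P[:,2]>.19)&(P[:,2]<.225)&(v<250)
    h=m&(hsv[:,1]>100)
    if h.sum(): print('handle',h.sum(),P[h].mean(0).round(4),cv2.minAreaRect(P[h][:,:2].astype(np.float32)),'z',P[h][:,2].max())
    r=m&(hsv[:,1]<100)
    if r.sum(): print('ring',r.sum(),cv2.minEnclosingCircle(P[r][:,:2].astype(np.float32)),P[r].mean(0).round(4))
    k=(P[:,0]>.38)&(P[:,0]<.56)&(P[:,1]>-.26)&(P[:,1]<.14)&(P[:,2]>.055)&(P[:,2]<.10)&(hsv[:,1]>50)&(hsv[:,2]>110)
    if k.sum(): print('neck',k.sum(),P[k].min(0).round(4),P[k].max(0).round(4)); 
    return u,v,P,hsv,k
if __name__=='__main__':
    look('w1',[.5215,.2779,.3001],[np.pi,0,np.radians(-48.33)])
E
python3 m3.py; python3 m2.py 1 2>&1 | tail -9|cut -c1-10 >/dev/null
```

```text
handle 2118 [0.5275 0.2721 0.216 ] ((0.5270463228225708, 0.27291548252105713), (0.016457170248031616, 0.06661978363990784), 40.89581298828125) z 0.2200301562373003
ring 19781 ((0.5568607449531555, 0.2381027787923813), 0.07814957946538925) [0.5786 0.2143 0.2133]
neck 2159 [ 0.4547 -0.0026  0.0554] [0.5254 0.0905 0.0838]
```

>>> {"op": "play_rows", "data": {
  "dr": [
    [0,0,0],
    [0,0,0],
    [0,0,0],
    [0,0,0],
    [0,0,0],
    [0,0,0],
    [0,0,0],
    [0,0,0],
    [0,0,0],
    [0,0,0],
    [0,0,0],
    [0,0,0],
    [0,0,0],
    [0,0,0],
    [0,0,0],
    [0,0,0],
    [0,0,0],
    [0,0,0]
  ],
  "xyz": [
    [0,0,0.4],
    [0,0,0.9],
    [0,0,1.4],
    [0,0,1.8],
    [0,0,2.1],
    [0,0,2.1],
    [0,0,2.1],
    [0,0,2.1],
    [0,0,2.1],
    [0,0,2.1],
    [0,0,2.1],
    [0,0,2.1],
    [0,0,2.1],
    [0,0,2.1],
    [0,0,2.1],
    [0,0,2.1],
    [0,0,2.1],
    [0,0,2.1]
  ],
  "hand": [85,85,85,85,85,85,60,40,30,22,14,10,10,10,10,10,10,10],
  "force": 20
}}

```text
t: 3.2
position: [0.5225, 0.2775, 0.217]
tool_rot: [-3.14, -0.0, -0.844]
force: [-2.2, 0.2, 5.6]
finger_gap: 0.186
gripper_force: 19.8
```

```bash
python3 - <<'E'
from h import *
from m3 import look
u,v,P,hsv,k=look('w1',[.5215,.2779,.3001],[np.pi,0,np.radians(-48.33)])
Q=P[k]; d=np.array([.25,.968]); nrm=np.array([-.968,.25])
s=Q[:,:2]@d; w=Q[:,:2]@nrm
print(s.max())
for e in np.arange(s.max()-.1,s.max(),.01):
    i=(s>=e)&(s<e+.01); print(round(e,3),i.sum(),np.percentile(w[i],[1,99]).round(4),np.percentile(Q[i][:,2],98).round(3))
E
```

```text
handle 2118 [0.5275 0.2721 0.216 ] ((0.5270470380783081, 0.2729152739048004), (0.01645718701183796, 0.06661977618932724), 40.89584732055664) z 0.22003053544963083
ring 19781 ((0.5568615794181824, 0.23810267448425293), 0.07814955711364746) [0.5786 0.2143 0.2133]
neck 2159 [ 0.4547 -0.0026  0.0554] [0.5254 0.0905 0.0838]
0.2149566002784848
0.115 46 [-0.4607 -0.4377] 0.075
0.125 176 [-0.4661 -0.4368] 0.076
0.135 182 [-0.4712 -0.4367] 0.077
0.145 166 [-0.4783 -0.4582] 0.077
0.155 204 [-0.4802 -0.4594] 0.077
0.165 192 [-0.4806 -0.4604] 0.077
0.175 200 [-0.4857 -0.4617] 0.077
0.185 260 [-0.4903 -0.4577] 0.082
0.195 383 [-0.4904 -0.4558] 0.082
0.205 349 [-0.4881 -0.4577] 0.079
```

```bash
python3 - <<'E'
from h import *
c=np.array([.724,.049]); a0=48.6
T=[]
for a in a0-42.3*np.sin(np.linspace(0,1,19)*np.pi/2)[1:] if 0 else np.linspace(a0,6.3,19)[1:]:
    r=np.radians(a); T.append((c[0]-.3047*np.cos(r),c[1]+.3047*np.sin(r),.217,-48.4+(a0-a)))
plan(T)
E
```

```text
xyz [0.0, 0.31, -0.0] dr [-0.01, -0.0, -0.47]
xyz [0.02, 0.62, -0.0] dr [-0.01, -0.0, -0.94]
xyz [0.05, 0.93, -0.0] dr [-0.01, -0.0, -1.41]
xyz [0.1, 1.24, -0.0] dr [-0.01, -0.0, -1.88]
xyz [0.15, 1.55, -0.0] dr [-0.01, -0.0, -2.35]
xyz [0.22, 1.85, -0.0] dr [-0.01, -0.0, -2.82]
xyz [0.3, 2.16, -0.0] dr [-0.01, -0.0, -3.29]
xyz [0.4, 2.45, -0.0] dr [-0.01, -0.0, -3.76]
xyz [0.5, 2.75, -0.0] dr [-0.01, -0.0, -4.23]
xyz [0.62, 3.04, -0.0] dr [-0.01, -0.0, -4.7]
xyz [0.75, 3.32, -0.0] dr [-0.01, -0.01, -5.17]
xyz [0.89, 3.6, -0.0] dr [-0.01, -0.01, -5.64]
xyz [1.04, 3.87, -0.0] dr [-0.01, -0.01, -6.11]
xyz [1.2, 4.14, -0.0] dr [-0.01, -0.01, -6.58]
xyz [1.38, 4.4, -0.01] dr [-0.01, -0.01, -7.05]
xyz [1.56, 4.65, -0.01] dr [-0.01, -0.01, -7.52]
xyz [1.76, 4.9, -0.01] dr [-0.01, -0.01, -7.99]
xyz [1.96, 5.13, -0.01] dr [-0.01, -0.01, -8.46]
```

>>> {"op": "play_rows", "data": {
  "dr": [
    [0,0,-0.47],
    [0,0,-0.94],
    [0,0,-1.41],
    [0,0,-1.88],
    [0,0,-2.35],
    [0,0,-2.82],
    [0,0,-3.29],
    [0,0,-3.76],
    [0,0,-4.23],
    [0,0,-4.7],
    [0,0,-5.17],
    [0,0,-5.64],
    [0,0,-6.11],
    [0,0,-6.58],
    [0,0,-7.05],
    [0,0,-7.52],
    [0,0,-7.99],
    [0,0,-8.46],
    [0,0,-8.46],
    [0,0,-8.46]
  ],
  "xyz": [
    [0,0.31,0],
    [0.02,0.62,0],
    [0.05,0.93,0],
    [0.1,1.24,0],
    [0.15,1.55,0],
    [0.22,1.85,0],
    [0.3,2.16,0],
    [0.4,2.45,0],
    [0.5,2.75,0],
    [0.62,3.04,0],
    [0.75,3.32,0],
    [0.89,3.6,0],
    [1.04,3.87,0],
    [1.2,4.14,0],
    [1.38,4.4,0],
    [1.56,4.65,0],
    [1.76,4.9,0],
    [1.96,5.13,0],
    [1.96,5.13,0],
    [1.96,5.13,0]
  ],
  "hand": [10,10,10,10,10,10,10,10,10,10,10,10,10,10,10,10,10,10,10,10]
}}

```text
t: 4.87
position: [0.4216, 0.0819, 0.217]
tool_rot: [3.141, -0.002, -0.108]
force: [1.6, -3.2, 5.4]
finger_gap: 0.183
gripper_force: 19.9
```

```bash
python3 - <<'E'
from h import *
p,_=save('scene','scene2');q,_=save('side','side2'); cv2.imwrite('pics/c2.png',np.hstack([cv2.resize(p[:,:,::-1],(400,300)),cv2.resize(q[:,:,::-1],(400,300))]))
E
```

```text
(no output)
```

View pics/c2.png

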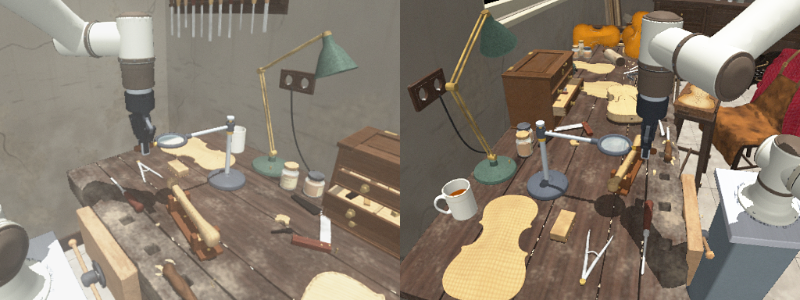

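The lens has swung over the scroll: it sits at (172,140) in the scene half and (615,145) in the side half. Next I release it, rise straight up, and check.

>>> {"op": "play_rows", "data": {
  "dr": [
    [0,0,0],
    [0,0,0],
    [0,0,0],
    [0,0,0],
    [0,0,0],
    [0,0,0],
    [0,0,0],
    [0,0,0],
    [0,0,0],
    [0,0,0],
    [0,0,0],
    [0,0,0],
    [0,0,0],
    [0,0,0],
    [0,0,0]
  ],
  "xyz": [
    [0,0,0],
    [0,0,0],
    [0,0,0],
    [0,0,0],
    [0,0,0],
    [0,0,0],
    [0,0,0],
    [0,0,-0.3],
    [0,0,-0.8],
    [0,0,-1.4],
    [0,0,-2],
    [0,0,-2.5],
    [0,0,-2.8],
    [0,0,-2.8],
    [0,0,-2.8]
  ],
  "hand": [25,40,60,85,85,85,85,85,85,85,85,85,85,85,85]
}}

```text
t: 6.22
position: [0.4207, 0.0825, 0.3283]
tool_rot: [-3.141, -0.0, -0.107]
force: [-0.4, -0.0, -0.1]
finger_gap: 0.995
gripper_force: 0.0
```

```bash
cat > m4.py <<'E'
from h import *
import sys
f=sys.argv[1]
s=ctrl.state(); print(s['position'].round(4),np.degrees(s['tool_rot']).round(2))
save('wrist',f)
im=cv2.imread(f'pics/{f}.png'); u,v,P=wcloud(np.load(f'pics/{f}_d.npy'),s['position'],s['tool_rot']); hsv=cv2.cvtColor(im,cv2.COLOR_BGR2HSV)[v,u]
m=(P[:,2]>.198)&(P[:,2]<.222)&(P[:,0]>.42)&(P[:,0]<.6)
h=(P[:,2]>.195)&(P[:,2]<.225)&(hsv[:,1]>100)&(P[:,0]<.46)
if h.sum(): print('handle',P[h].mean(0).round(4),cv2.minAreaRect(P[h][:,:2].astype(np.float32)))
r=m&(hsv[:,1]<100)&(P[:,0]>.45)&(P[:,0]<.56)
if r.sum(): print('ring x',P[r].min(0).round(4),P[r].max(0).round(4),cv2.minEnclosingCircle(P[r][:,:2].astype(np.float32)))
k=(P[:,0]>.38)&(P[:,0]<.56)&(P[:,1]>-.26)&(P[:,1]<.14)&(P[:,2]>.058)&(P[:,2]<.10)&(hsv[:,0]>12)&(hsv[:,0]<28)&(hsv[:,1]>50)&(hsv[:,2]>110)
Q=P[k]; print('neck',len(Q))
if len(Q)>50:
    d=np.array([.25,.968]);n=np.array([-.968,.25]);S=Q[:,:2]@d;W=Q[:,:2]@n; C=[]
    for e in np.arange(S.min(),S.max(),.01):
        i=(S>=e)&(S<e+.01)
        if i.sum()>20:
            a,b=np.percentile(W[i],[1,99]); c=(e+.005)*d+(a+b)/2*n; print(round(e+.005,3),i.sum(),round(b-a,4),c.round(4),np.percentile(Q[i][:,2],95).round(3))
E
python3 m4.py w3
```

```text
[0.4207 0.0825 0.3283] [-1.7994e+02 -2.0000e-02 -6.1100e+00]
handle [0.4286 0.0809 0.2162] ((0.4280191659927368, 0.081089548766613), (0.0156916081905365, 0.06441870331764221), 84.26214599609375)
ring x [0.4579 0.0238 0.2087] [0.5549 0.1213 0.2191] ((0.5062477588653564, 0.07261990010738373), 0.049462366849184036)
neck 3867
-0.081 87 0.0287 [ 0.438 -0.197] 0.086
-0.071 242 0.0344 [ 0.4409 -0.1875] 0.086
-0.061 248 0.0334 [ 0.4429 -0.1776] 0.085
-0.051 252 0.0321 [ 0.4451 -0.1679] 0.084
-0.041 230 0.0309 [ 0.4471 -0.1581] 0.083
-0.031 224 0.0295 [ 0.4495 -0.1484] 0.082
-0.021 195 0.0252 [ 0.4513 -0.1385] 0.081
-0.011 170 0.0222 [ 0.4534 -0.1287] 0.081
-0.001 158 0.0211 [ 0.4561 -0.1191] 0.081
0.009 161 0.0212 [ 0.4579 -0.1093] 0.081
0.019 158 0.021 [ 0.46   -0.0995] 0.08
0.029 162 0.021 [ 0.4619 -0.0896] 0.08
0.039 165 0.021 [ 0.464  -0.0798] 0.08
0.049 169 0.0214 [ 0.4662 -0.0701] 0.079
0.059 172 0.0219 [ 0.4686 -0.0604] 0.079
0.069 177 0.022 [ 0.471  -0.0507] 0.079
0.079 172 0.0215 [ 0.4737 -0.041 ] 0.079
0.089 174 0.0207 [ 0.4763 -0.0314] 0.078
0.099 171 0.0209 [ 0.4792 -0.0218] 0.078
0.109 195 0.0244 [ 0.4823 -0.0123] 0.078
0.119 177 0.0244 [ 0.4842 -0.0024] 0.077
```

View pics/w3.png

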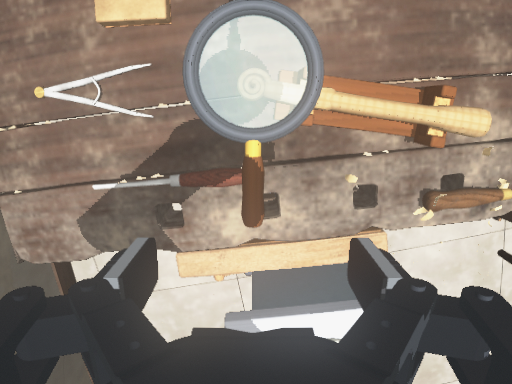

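The ring centre (about 0.506, 0.073) is over the scroll. Next comes the neck.

```bash
python3 - <<'E'
from h import *
plan([(.4665,-.070,.32,-103.7)])
E
```

```text
xyz [1.55, 3.66, 0.18] dr [0.02, 0.01, 19.52]
```

>>> {"op": "play_rows", "data": {
  "dr": [
    [0,0,1],
    [0,0,2.2],
    [0,0,3.4],
    [0,0,4.6],
    [0,0,5.8],
    [0,0,7],
    [0,0,8.2],
    [0,0,9.4],
    [0,0,10.6],
    [0,0,11.8],
    [0,0,13],
    [0,0,14.2],
    [0,0,15.4],
    [0,0,16.6],
    [0,0,17.8],
    [0,0,18.8],
    [0,0,19.5],
    [0,0,19.5],
    [0,0,19.5],
    [0,0,19.5]
  ],
  "xyz": [
    [0,0.3,0],
    [0.1,0.6,0],
    [0.2,0.9,0],
    [0.4,1.2,0],
    [0.5,1.5,0],
    [0.7,1.8,0],
    [0.8,2.1,0],
    [1,2.4,0],
    [1.1,2.7,0],
    [1.3,3,0],
    [1.4,3.3,0],
    [1.5,3.5,0.1],
    [1.55,3.66,0.18],
    [1.55,3.66,0.18],
    [1.55,3.66,0.18],
    [1.55,3.66,0.18],
    [1.55,3.66,0.18],
    [1.55,3.66,0.18],
    [1.55,3.66,0.18],
    [1.55,3.66,0.18]
  ],
  "hand": [85,85,85,85,85,85,85,85,85,85,85,85,85,85,85,85,85,85,85,85]
}}

```text
t: 7.93
position: [0.4666, -0.0698, 0.3203]
tool_rot: [3.14, -0.001, -1.807]
force: [-0.4, 0.1, -0.1]
finger_gap: 0.996
gripper_force: 0.0
```

```bash
python3 m4.py w4; python3 - <<'E'
from h import *
plan([(.4665,-.070,.071,-103.7)])
E
```

```text
[ 0.4666 -0.0698  0.3203] [ 1.7991e+02 -3.0000e-02 -1.0352e+02]
handle [0.426  0.0734 0.2086] ((0.42600953578948975, 0.07367256283760071), (0.004453388974070549, 0.002190637867897749), 4.887272834777832)
ring x [0.4642 0.022  0.2061] [0.5336 0.0488 0.2184] ((0.49893996119499207, 0.04022042080760002), 0.035850610584020615)
neck 5594
-0.082 223 0.0328 [ 0.4383 -0.1979] 0.086
-0.072 339 0.0352 [ 0.4408 -0.1882] 0.087
-0.062 326 0.0333 [ 0.4431 -0.1785] 0.085
-0.052 303 0.0324 [ 0.4449 -0.1687] 0.084
-0.042 288 0.0307 [ 0.4472 -0.1589] 0.083
-0.032 256 0.0274 [ 0.4492 -0.1491] 0.082
-0.022 208 0.0251 [ 0.4515 -0.1394] 0.081
-0.012 201 0.0221 [ 0.4533 -0.1295] 0.081
-0.002 174 0.0212 [ 0.455  -0.1196] 0.081
0.008 179 0.0214 [ 0.4574 -0.1099] 0.081
0.018 178 0.0215 [ 0.4598 -0.1002] 0.08
0.028 169 0.0204 [ 0.4615 -0.0903] 0.08
0.038 171 0.0206 [ 0.4639 -0.0806] 0.079
0.048 166 0.0208 [ 0.4663 -0.0709] 0.079
0.058 159 0.0209 [ 0.4686 -0.0612] 0.079
0.068 162 0.0211 [ 0.471  -0.0515] 0.078
0.078 150 0.0212 [ 0.4733 -0.0418] 0.078
0.088 150 0.0201 [ 0.4762 -0.0322] 0.078
0.098 142 0.0203 [ 0.4785 -0.0224] 0.078
0.108 168 0.0228 [ 0.4821 -0.013 ] 0.077
0.118 159 0.0242 [ 0.4838 -0.0031] 0.077
0.128 156 0.0236 [0.4859 0.0066] 0.077
0.138 142 0.022 [0.4886 0.0163] 0.077
0.148 132 0.0209 [0.4915 0.0258] 0.077
0.158 129 0.0207 [0.4941 0.0355] 0.076
0.168 115 0.0187 [0.4974 0.045 ] 0.077
0.178 145 0.0239 [0.5034 0.0537] 0.076
0.188 242 0.0329 [0.5052 0.0636] 0.081
0.198 176 0.0329 [0.5076 0.0733] 0.082
0.208 86 0.027 [0.5094 0.0832] 0.08
xyz [0.0, -0.0, 6.24] dr [0.01, -0.0, 0.03]
```

>>> {"op": "play_rows", "data": {
  "dr": [
    [0,0,0],
    [0,0,0],
    [0,0,0],
    [0,0,0],
    [0,0,0],
    [0,0,0],
    [0,0,0],
    [0,0,0],
    [0,0,0],
    [0,0,0],
    [0,0,0],
    [0,0,0],
    [0,0,0],
    [0,0,0],
    [0,0,0],
    [0,0,0],
    [0,0,0],
    [0,0,0]
  ],
  "xyz": [
    [0,0,0.4],
    [0,0,1],
    [0,0,1.6],
    [0,0,2.2],
    [0,0,2.8],
    [0,0,3.3],
    [0,0,3.8],
    [0,0,4.2],
    [0,0,4.6],
    [0,0,4.9],
    [0,0,5.2],
    [0,0,5.5],
    [0,0,5.75],
    [0,0,6],
    [0,0,6.15],
    [0,0,6.24],
    [0,0,6.24],
    [0,0,6.24]
  ],
  "hand": [85,85,85,85,85,85,85,85,85,85,85,85,85,85,85,85,85,85]
}}

```text
t: 9.48
position: [0.4672, -0.0698, 0.0717]
tool_rot: [-3.141, -0.0, -1.808]
force: [-0.5, -1.3, 1.1]
finger_gap: 0.993
gripper_force: 0.0
```

>>> {"op": "play_rows", "data": {
  "dr": [
    [0,0,0],
    [0,0,0],
    [0,0,0],
    [0,0,0],
    [0,0,0],
    [0,0,0],
    [0,0,0],
    [0,0,0],
    [0,0,0],
    [0,0,0],
    [0,0,0],
    [0,0,0],
    [0,0,0],
    [0,0,0]
  ],
  "xyz": [
    [0,0,0],
    [0,0,0],
    [0,0,0],
    [0,0,0],
    [0,0,0],
    [0,0,0],
    [0,0,0],
    [0,0,0],
    [0,0,0],
    [0,0,0],
    [0,0,0],
    [0,0,0],
    [0,0,0],
    [0,0,0]
  ],
  "hand": [75,65,55,46,40,35,30,25,20,15,15,15,15,15],
  "force": 60
}}

```text
t: 10.65
position: [0.4674, -0.0698, 0.072]
tool_rot: [-3.14, 0.0, -1.808]
force: [-0.4, -0.5, 4.8]
finger_gap: 0.301
gripper_force: 58.8
```

>>> {"op": "play_rows", "data": {
  "dr": [
    [0,0,0],
    [0,0,0],
    [0,0,0],
    [0,0,0],
    [0,0,0],
    [0,0,0],
    [0,0,0],
    [0,0,0],
    [0,0,0],
    [0,0,0],
    [0,0,0],
    [0,0,0],
    [0,0,0],
    [0,0,0],
    [0,0,0],
    [0,0,0],
    [0,0,0],
    [0,0,0],
    [0,0,0],
    [0,0,0]
  ],
  "xyz": [
    [0,0,-0.05],
    [0,0,-0.15],
    [0,0,-0.25],
    [0,0,-0.35],
    [0,0,-0.45],
    [0,0,-0.55],
    [0,0,-0.65],
    [0,0,-0.75],
    [0,0,-0.85],
    [0,0,-0.95],
    [0,0,-1.05],
    [0,0,-1.15],
    [0,0,-1.25],
    [0,0,-1.35],
    [0,0,-1.45],
    [0,0,-1.5],
    [0,0,-1.5],
    [0,0,-1.5],
    [0,0,-1.5],
    [0,0,-1.5]
  ],
  "hand": [15,15,15,15,15,15,15,15,15,15,15,15,15,15,15,15,15,15,15,15]
}}

```text
t: 12.32
position: [0.4668, -0.0698, 0.1313]
tool_rot: [3.141, -0.0, -1.808]
force: [-0.4, 0.3, -1.4]
finger_gap: 0.3
gripper_force: 58.9
```

```bash
cat > m5.py <<'E'
from h import *
import sys
t=sys.argv[1]
s=ctrl.state(); print(s['position'].round(4),np.degrees(s['tool_rot']).round(2),s['wrist_torque'].round(2),s['gripper_force'])
ims=[]
d=np.array([.233,.9725]); n=np.array([-.9725,.233])
for nm in('scene','side','wrist'):
    im,D=save(nm,nm+t); ims.append(im)
    u,v,P=cloud(nm,D) if nm!='wrist' else wcloud(D,s['position'],s['tool_rot'])
    hsv=cv2.cvtColor(im,cv2.COLOR_RGB2HSV)[v,u]
    k=(P[:,0]>.38)&(P[:,0]<.56)&(P[:,1]>-.26)&(P[:,1]<.14)&(P[:,2]>.10)&(P[:,2]<.17)&(hsv[:,0]>12)&(hsv[:,0]<28)&(hsv[:,1]>50)&(hsv[:,2]>110)
    Q=P[k]; S=Q[:,:2]@d; W=Q[:,:2]@n; print(nm,len(Q))
    for e in np.arange(-.11,.23,.02):
        i=(S>=e)&(S<e+.02)
        if i.sum()>15:
            a,b=np.percentile(W[i],[1,99]); c=(e+.01)*d+(a+b)/2*n; print('  ',round(e+.01,3),i.sum(),round(b-a,4),c.round(4),np.percentile(Q[i][:,2],[2,97]).round(3),S[i].max().round(4))
cv2.imwrite(f'pics/c{t}.png',np.hstack([cv2.resize(x[60:300,100:420,::-1],(400,300)) for x in ims[:2]]))
E
python3 m5.py 5
```

```text
[ 0.4668 -0.0698  0.1313] [ 1.7997e+02 -1.0000e-02 -1.0360e+02] [-0.    0.01  0.01] 58.9400894933388
scene 1146
   -0.1 210 0.0274 [ 0.4324 -0.2064] [0.112 0.142] -0.0901
   -0.08 220 0.0341 [ 0.4373 -0.187 ] [0.112 0.145] -0.07
   -0.06 141 0.03 [ 0.4405 -0.1672] [0.117 0.144] -0.0503
   -0.04 111 0.026 [ 0.4445 -0.1476] [0.118 0.141] -0.0301
   -0.02 99 0.0222 [ 0.4498 -0.1283] [0.116 0.141] -0.0101
   0.0 96 0.0206 [ 0.4539 -0.1087] [0.115 0.14 ] 0.01
   0.02 90 0.0185 [ 0.4575 -0.089 ] [0.115 0.139] 0.0295
   0.04 36 0.0256 [ 0.459  -0.0688] [0.129 0.139] 0.0482
   0.1 23 0.0079 [ 0.4711 -0.01  ] [0.127 0.136] 0.1094
   0.12 30 0.0147 [0.4794 0.0086] [0.13  0.137] 0.1295
   0.14 16 0.0094 [0.489  0.0268] [0.135 0.137] 0.1478
   0.18 45 0.0215 [0.4957 0.0663] [0.13  0.141] 0.1898
   0.2 16 0.0221 [0.5026 0.0852] [0.135 0.14 ] 0.2044
side 476
   -0.06 17 0.0047 [ 0.4289 -0.1645] [0.121 0.14 ] -0.0517
   -0.04 23 0.0052 [ 0.435  -0.1454] [0.12  0.139] -0.0306
   0.02 19 0.0149 [ 0.4623 -0.0902] [0.135 0.14 ] 0.0296
   0.04 19 0.0134 [ 0.464 -0.07 ] [0.135 0.141] 0.0495
   0.12 25 0.0089 [0.4772 0.0091] [0.116 0.135] 0.1294
   0.14 58 0.0204 [0.4882 0.027 ] [0.116 0.137] 0.1495
   0.16 61 0.0186 [0.4934 0.0463] [0.116 0.137] 0.17
   0.18 54 0.0317 [0.5023 0.0648] [0.126 0.142] 0.1898
   0.2 182 0.0327 [0.5071 0.0842] [0.112 0.14 ] 0.2093
wrist 20888
   -0.06 2249 0.031 [ 0.443  -0.1678] [0.131 0.143] -0.05
   -0.04 5247 0.0277 [ 0.4475 -0.1483] [0.131 0.142] -0.03
   -0.02 3750 0.0223 [ 0.4516 -0.1288] [0.13  0.141] -0.01
   0.0 3111 0.0209 [ 0.456  -0.1092] [0.13 0.14] 0.01
   0.02 2690 0.0209 [ 0.4603 -0.0897] [0.13  0.139] 0.03
   0.04 2283 0.0205 [ 0.4649 -0.0703] [0.13  0.139] 0.05
   0.06 1557 0.0207 [ 0.4695 -0.0508] [0.129 0.138] 0.0697
```

View pics/c5.png

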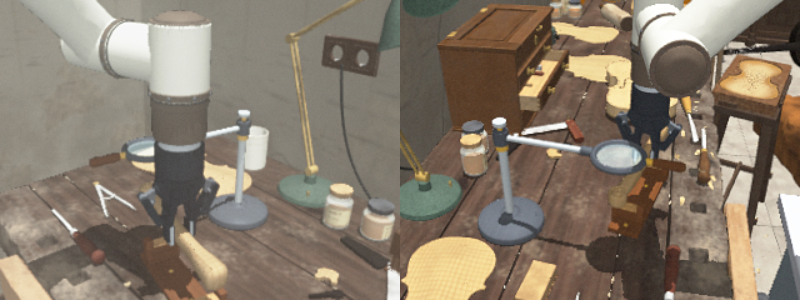

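The neck is held level: heel and scroll both rose 59 mm. The scroll is under the lens. A last 6.5 mm lift and a check remain.

>>> {"op": "play_rows", "data": {
  "dr": [
    [0,0,0],
    [0,0,0],
    [0,0,0],
    [0,0,0],
    [0,0,0],
    [0,0,0]
  ],
  "xyz": [
    [0,0,-0.05],
    [0,0,-0.1],
    [0,0,-0.16],
    [0,0,-0.16],
    [0,0,-0.16],
    [0,0,-0.16]
  ],
  "hand": [15,15,15,15,15,15]
}}

```text
t: 12.97
position: [0.4669, -0.0698, 0.138]
tool_rot: [-3.142, 0.0, -1.808]
force: [-0.6, -0.0, -2.5]
finger_gap: 0.302
gripper_force: 59.0
```

```bash
python3 - <<'E'
from h import *
s=ctrl.state(); print(s['position'].round(4),np.abs(s['joint_vel']).max())
for nm in('scene','side'):
    im,D=save(nm,nm+'6'); u,v,P=cloud(nm,D); hsv=cv2.cvtColor(im,cv2.COLOR_RGB2HSV)[v,u]
    r=(abs(P[:,0]-.506)<.055)&(abs(P[:,1]-.073)<.055)&(P[:,2]>.203)&(P[:,2]<.219)
    print(nm,'ring',P[r].min(0).round(4),P[r].max(0).round(4),cv2.minEnclosingCircle(P[r][:,:2].astype(np.float32)))
    k=(P[:,0]>.47)&(P[:,0]<.56)&(P[:,1]>.05)&(P[:,1]<.13)&(P[:,2]>.10)&(P[:,2]<.175)&(hsv[:,0]>12)&(hsv[:,0]<28)&(hsv[:,1]>50)
    print('scroll',k.sum(),np.percentile(P[k],[2,98],axis=0).round(4).tolist())
E
```

```text
[ 0.4669 -0.0698  0.138 ] 0.0030921515517715404
scene ring [0.4511 0.0267 0.2047] [0.5398 0.118  0.2188] ((0.5001603364944458, 0.07384492456912994), 0.04919547587633133)
scroll 58 [[0.4878, 0.0638, 0.1376], [0.5103, 0.0871, 0.1479]]
side ring [0.4516 0.0302 0.204 ] [0.5602 0.1235 0.2188] ((0.505901575088501, 0.0786677896976471), 0.054823022335767746)
scroll 274 [[0.4882, 0.0519, 0.1184], [0.5213, 0.092, 0.1473]]
```

```bash
python3 -c "
from rig import order; print(order.close_job())"
```

```text
the job is handed in; nothing more can be done
None
```

The job is handed in: the lens was swung over the scroll and released, and the neck is held level and still, its scroll within about 2 mm of the lens centre by camera and about 8 cm below the glass.

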